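# Put the lathe set-up kit back in its foam pads

### The arm

A 6-joint arm with a two-finger parallel gripper is mounted at the origin on a cart in front of the work surface, level with it; the furniture and walls round the work are solid. World frame = base frame: x ahead of the robot, y to its left, z up, the work surface at z = 0. Lengths are in mm, angles in degrees, forces in N, time in s.
With the tool pointing down it reaches from about 300 to 850 mm from the base axis. Payload 4.2 kg.
Tool frame: the origin (TCP) lies at the very end of the fingers, on their centre line; the grasp point (between the pads) lies 19 mm behind it (hold_point_z is the z of the grasp point in the tool frame, in mm); z points along the fingers, y is the direction in which the jaws open and shut (so a half turn about z gives the same grasp; the last joint's range is limited). The gripper opens to 91 mm and grips with 3 to 60 N. Pads are 32 mm wide; open, the fingers measure 118 mm over their backs; the gripper's body (76 mm by 178 mm) begins 60 mm behind the grasp point.
Start: joints at [-64.802, 18.312, 89.639, -0, 72.044, -1.146], TCP at [255.173, -515.296, 213.976] pointing down, gripper open.
Joint ranges: [-177.97, 177.97], [-48.28, 115.42], [12.27, 149.76], [-77.06, 257.06], [2.81, 150.46], [-146.56, 146.56]. Speed limits (degrees/s): [147.25, 147.25, 180, 180, 180, 180].

### API

Orientations are given as [roll, pitch, yaw] about the fixed x, y, z axes, in that order (R = Rz(yaw) Ry(pitch) Rx(roll)).
In Python, from workcell import state, grab_frame, job_done, hold_point_z gives the robot as it stands. The module is installed in compiled form; this text tells all that it offers.
- The arm moves only by the shell command python3 -m creep 'ROWS' [FORCE]. ROWS is JSON, a list of rows, each a list of 7 numbers: the closure, from 0 (fully open) to 1 (shut), then the shift along the tool's x, y, z in mm, then the turn, a rotation vector about the tool's x, y, z in degrees. A call has 1 to 5 rows; each row shifts and turns the commanded pose from where the row before left it, along the tool's axes as they then stand; what a row does not reach is not made up. A row lasts 1/8 s, in which the tool goes at most 62.5 mm and 10.7 degrees, less where a joint would pass 70% of its speed; a pose out of reach is approached as far as the arm can. A call is refused whole if a number of a shift passes 62.5 or a number of a turn 10.7, either way. A call with a gripper value outside its range is refused whole. The fingers move at their own pace and stop on an object; FORCE is the grip in N (left out, the last holds). Time passes only in rows, so rows that do not move let the fingers close. It gives the time, the measured TCP pose, the force and the opening at its end, in the units of the state.
- state(): the state, without advancing time (a new reading comes with each control period).
- grab_frame(name): name is "scene" or "top"; returns a dict with "frame" (384x512x3 uint8, red, green, blue), "fx", "fy", "cx", "cy" (pixels), "k1" (the pictures are not rectified: a ray, as slopes to the right and down, at radius r is drawn at 1 + k1 r^2 times it, then the intrinsics apply), "view" (4x4, takes a point from world to camera coordinates). Camera axes: x right, y down, z forward; pixel columns grow to the right and rows downward; lengths in mm; the calibration is good to about 2 mm. A picture is of the moment at which its call begins. There is no depth.
- job_done(): hands the job in, once; it reports no verdict.
The state is a dict: "time_s": time; "qpos": joint angles; "qvel": joint speeds; "effort": joint torques, N m; "ee_pos": TCP position; "ee_rot": TCP orientation; "force": force on the tool from outside, world axes, zero at the start; "torque": the same for the moment, N m; "gripper_width": finger opening in mm.
Only numpy, scipy, OpenCV 4.12 (cv2) and the standard library are available. Lean on these libraries where they do the work, as an engineer would, in place of code of your own. Each camera call takes 0.05 s, during which the arm holds its last target.

### The job

Put the four things of the lathe set-up kit away: set the dark collet nut, the steel V-block, the yellow tape measure and the tapered steel shaft each into the yellow recess of the foam pad cut to its outline. Each shall sit flat on the floor of its recess, in the middle and square with it (either way round), the nut, V-block and tape measure standing upright as they do now and the shaft lying down.

Things in the scene. Friction and masses are not known exactly. Their poses are not given: they have to be found in the camera images.
- collet_nut: Dark grey slotted collet nut lying flat, round, 41 mm diameter, 19 mm high, 0.19 kg. Origin: centre of its underside, z up. Grip it across any diameter.
- vee_block: Ground steel V-block, 38 mm along its x, 50 mm along its y, 40 mm high, the V groove open at the top and running along x, 0.68 kg. Origin: centre of its underside, z up. Grip it across x (the 38 mm width).
- tape_measure: Yellow tape measure with a black disc on its sides, standing on its base: 33 mm along its x, 82 mm along its y (with the hook, which lies at -y), 62 mm high, 0.19 kg. Origin: underside, centre of the 82 mm length; the case spans y = -26 to +41 mm, so grip it across x at about y = +7 mm.
- shaft_mid (a point): Middle of the tapered turned steel shaft lying on the table, on its axis 19 mm above its underside. The shaft is 106 mm long along this frame's y and at most 38 mm in diameter, 0.38 kg; it can roll, so its z need not point up. Grip it across its axis, in the middle.
- pad_nut: Foam pad for the collet nut, 82 x 82 mm, with a round recess of 57 mm diameter. Origin at the centre of its underside. The pad is fixed to the table, 9 mm high: dark foam rim, yellow recess floor 4 mm above the table (recess 5 mm deep). 
- pad_vee: Foam pad for the V-block, 78 mm along x by 90 mm along y, with a short rectangular recess 54 mm (x) by 66 mm (y). The block's y lies along the pad's y. Origin at the centre of its underside. The pad is fixed to the table, 9 mm high: dark foam rim, yellow recess floor 4 mm above the table (recess 5 mm deep). 
- pad_tape: Foam pad for the tape measure, 74 mm along x by 122 mm along y, with a rectangular recess 50 mm (x) by 98 mm (y). The tape measure's y lies along the pad's y, either way round. Origin at the centre of its underside. The pad is fixed to the table, 9 mm high: dark foam rim, yellow recess floor 4 mm above the table (recess 5 mm deep). 
- pad_shaft: Foam pad for the shaft, the longest, 78 mm along x by 146 mm along y, with a rectangular recess 54 mm (x) by 122 mm (y). The shaft's axis lies along the pad's y, either way round. Origin at the centre of its underside. The pad is fixed to the table, 9 mm high: dark foam rim, yellow recess floor 4 mm above the table (recess 5 mm deep). 
There are look-alikes about, which are no part of the job. What is meant by the vee_block is not purple, and is the smaller of those in its own colour.

How it is judged (in metres and radians):
At the end, for the whole second after the job is handed in: Each thing rests on the floor of its own recess (height within 4 mm), its middle within 12 mm of the recess's; V-block, tape measure and shaft lie within 15 degrees of the recess's length, either way round; nut, V-block and tape measure upright within 7 degrees; all at rest (horizontal distance between collet_nut and pad_nut below 0.012 m and z of collet_nut in the frame of pad_nut between 0 and 0.008 m and angle between each of collet_nut, vee_block, tape_measure's own z axis and vertical below 0.12 rad and linear speed of each of collet_nut, vee_block, tape_measure, shaft below 0.02 m/s and angular speed of each of collet_nut, vee_block, tape_measure, shaft below 0.5 rad/s and horizontal distance between vee_block and pad_vee below 0.012 m and z of vee_block in the frame of pad_vee between 0 and 0.008 m and angle between the y axis of vee_block and the y axis of pad_vee, either way round below 0.26 rad and horizontal distance between tape_measure and pad_tape below 0.012 m and z of tape_measure in the frame of pad_tape between 0 and 0.008 m and angle between the y axis of tape_measure and the y axis of pad_tape, either way round below 0.26 rad and horizontal distance between shaft_mid and pad_shaft below 0.012 m and z of shaft_mid in the frame of pad_shaft between 0.019 and 0.027 m and angle between the y axis of shaft_mid and the y axis of pad_shaft, either way round below 0.26 rad); the robot touches nothing.
It also fails if it takes over 102 s, if anything falls off the work surface, if the arm or the gripper's body presses on something with over 40 N, if the wrist force passes 120 N, or if a joint passes its speed limit or range.

## Working session

There is one attempt and no reset: what is moved stays moved. The work goes in short steps, Python scripts to look and compute and a shell command to move; the robot and the scene stay as the last step left them, time stands still between calls to the robot, and variables do not carry over. Pictures are saved under pics/ and viewed, and the job is handed in when it is done.

```bash
mkdir -p pics; ls; python3 - <<'E'
from workcell import *
import cv2
print(state()); print(hold_point_z if not callable(hold_point_z) else hold_point_z())
for n in("scene","top"):
    f=grab_frame(n); cv2.imwrite(f"pics/{n}0.png",cv2.cvtColor(f["frame"],cv2.COLOR_RGB2BGR))
    print({k:v for k,v in f.items() if k!="frame"})
E
```

```text
pics
{'time_s': 0.0, 'qpos': array([-6.47991095e+01,  1.83539109e+01,  8.97058398e+01, -2.46096869e-03,
        7.20420850e+01, -1.14522801e+00]), 'qvel': array([ 0.03605765, -0.03382594,  0.00276213,  0.09167117, -0.05384877,
       -0.04917411]), 'effort': array([-1.44460901e-03, -4.12458050e+01, -2.31980413e+01,  7.26310839e-02,
        4.59195999e-02, -1.58271914e-04]), 'ee_pos': array([ 254.96723243, -514.83489635,  213.10134642]), 'ee_rot': array([-1.79898138e+02,  3.03903156e-04,  2.63468796e+01]), 'force': array([ 0.32728764, -0.2994904 ,  0.25727692]), 'torque': array([-0.00559076,  0.03441576,  0.02985739]), 'gripper_width': 90.98616859016079}
-18.8
{'fx': 493.4351207015287, 'fy': 493.4351207015287, 'cx': 247.86457594407602, 'cy': 196.54387857690375, 'k1': -0.08455350683737464, 'view': array([[-6.14927777e-01, -7.88415557e-01, -1.62708033e-02,
         2.92483135e+02],
       [-5.55086999e-01,  4.47413435e-01, -7.01212979e-01,
         3.09469620e+02],
       [ 5.60126997e-01, -4.22163627e-01, -7.12766174e-01,
         9.21868729e+02],
       [ 0.00000000e+00,  0.00000000e+00,  0.00000000e+00,
         1.00000000e+00]])}
{'fx': 387.5417301403269, 'fy': 387.5417301403269, 'cx': 259.0657869434074, 'cy': 189.10572474447048, 'k1': -0.011956638646139876, 'view': array([[ 1.58049570e-03, -9.99204299e-01, -3.98531262e-02,
         1.05109300e+01],
       [-9.92738763e-01,  3.22576643e-03, -1.20247004e-01,
         4.84221941e+02],
       [ 1.20279881e-01,  3.97537931e-02, -9.91943741e-01,
         9.55131573e+02],
       [ 0.00000000e+00,  0.00000000e+00,  0.00000000e+00,
         1.00000000e+00]])}
```

View pics/scene0.png

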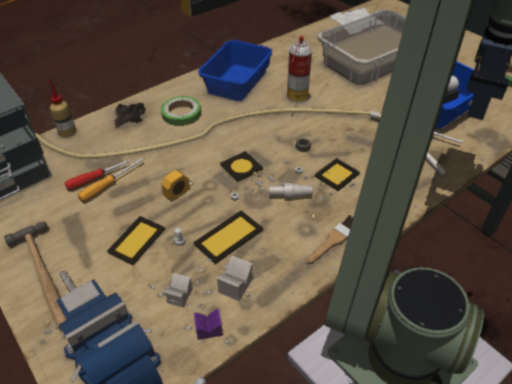

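View pics/top0.png

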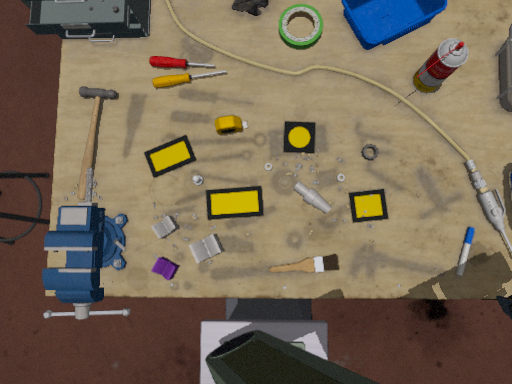

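```bash
cat > h.py <<'E'
import numpy as np,cv2
from workcell import *
def undist(f,uv):
    uv=np.atleast_2d(np.asarray(uv,float)); d=(uv-[f["cx"],f["cy"]])/[f["fx"],f["fy"]]
    K=np.array([[f["fx"],0,f["cx"]],[0,f["fy"],f["cy"]],[0,0,1]])
    return cv2.undistortPoints(uv[:,None],K,np.array([f["k1"],0,0,0.]))[:,0]
def world(f,uv,z):
    s=undist(f,uv); V=f["view"]; R=V[:3,:3]; c=-R.T@V[:3,3]
    d=np.c_[s,np.ones(len(s))]@R
    return c+d*((z-c[2])/d[:,2])[:,None]
def proj(f,p):
    p=np.atleast_2d(np.asarray(p,float)); V=f["view"]
    K=np.array([[f["fx"],0,f["cx"]],[0,f["fy"],f["cy"]],[0,0,1]])
    return cv2.projectPoints(p[:,None],cv2.Rodrigues(V[:3,:3])[0],V[:3,3],K,np.array([f["k1"],0,0,0.]))[0][:,0]
def crop(f,box,k,name):
    x0,y0,x1,y1=box; im=cv2.cvtColor(f["frame"],cv2.COLOR_RGB2BGR)[y0:y1,x0:x1]
    cv2.imwrite(name,cv2.resize(im,None,fx=k,fy=k,interpolation=cv2.INTER_CUBIC))
E
python3 - <<'E'
from h import *
f=grab_frame("top"); g=grab_frame("scene")
for n,f in(("top",f),("scene",g)):
    hsv=cv2.cvtColor(f["frame"],cv2.COLOR_RGB2HSV)
    m=cv2.inRange(hsv,(20,190,120),(32,255,255))
    for c in cv2.findContours(m,0,1)[0]:
        if cv2.contourArea(c)<60: continue
        w=world(f,c[:,0].astype(float),4)[:,:2]
        r=cv2.minAreaRect(w.astype(np.float32)); print(n,c[:,0].mean(0).round(),np.round(r[0],1),np.round(r[1],1),round(r[2],1))
crop(g if 0 else grab_frame("top"),(130,90,400,290),2.9,"pics/t1.png")
crop(g,(100,120,370,345),2.6,"pics/s1.png")
E
```

```text
top [368. 205.] [ 444.4 -268.7] [55.2 67. ] 6.2
top [234. 202.] [453.1  76.1] [ 55.5 123.8] 4.3
top [170. 156.] [577.5 249.7] [50.3 99.6] 22.9
top [299. 137.] [626.4 -93.5] [54.6 56.8] 45.1
top [227. 122.] [668.5  95.5] [36.3 69.7] 6.7
top [171.  80.] [788.9 254.2] [ 27.9 100.5] 8.9
```

View pics/t1.png

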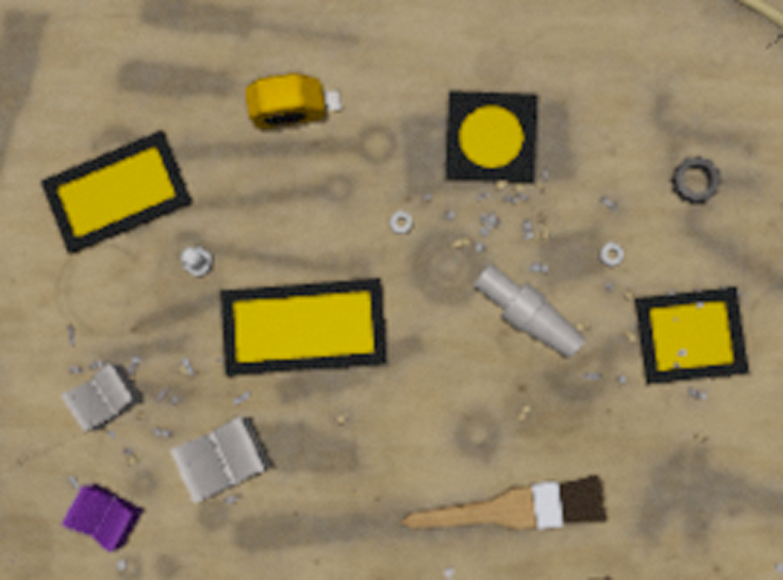

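View pics/s1.png

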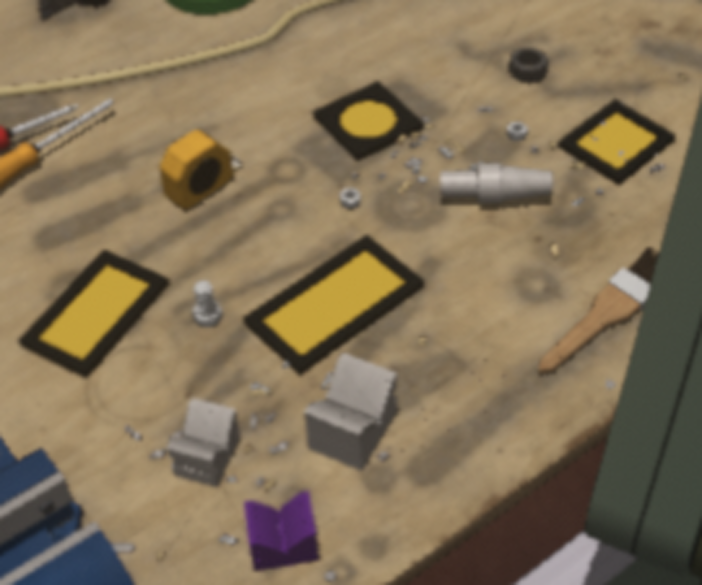

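```bash
python3 - <<'E'
from h import *
f=grab_frame("top"); g=grab_frame("scene")
def tile(f,cs,name,h=24,k=8):
    im=cv2.cvtColor(f["frame"],cv2.COLOR_RGB2BGR); o=[]
    for x,y in cs:
        a=cv2.resize(im[y-h:y+h,x-h:x+h],None,fx=k,fy=k,interpolation=cv2.INTER_CUBIC)
        for i in range(0,2*h,8):
            cv2.putText(a,str(x-h+i),(i*k,10),0,.35,(0,0,255),1); cv2.putText(a,str(y-h+i),(0,i*k+12),0,.35,(255,0,0),1)
            cv2.line(a,(i*k,0),(i*k,2*h*k),(0,0,120),1);cv2.line(a,(0,i*k),(2*h*k,i*k),(120,0,0),1)
        o.append(a)
    cv2.imwrite(name,np.vstack([np.hstack(o[:2]),np.hstack(o[2:])])[:600*2])
tile(f,[(165,227),(312,197),(230,125),(370,152)],"pics/tt.png",24,6)
tile(g,[(178,290),(290,191),(177,185),(303,145)],"pics/ss.png",24,6)
E
```

```text
(no output)
```

View pics/tt.png

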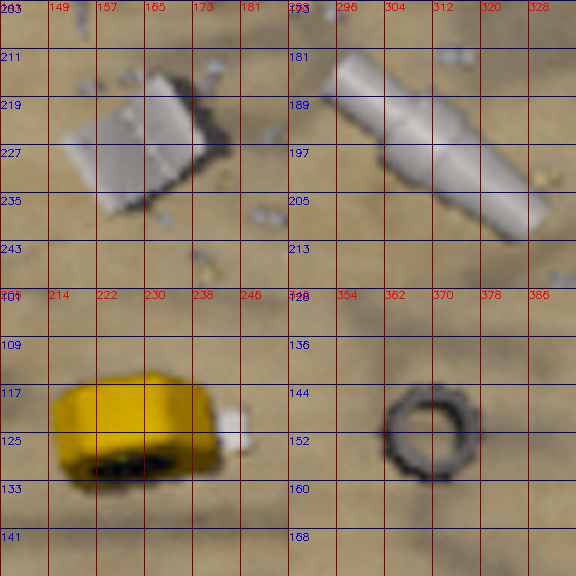

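View pics/ss.png

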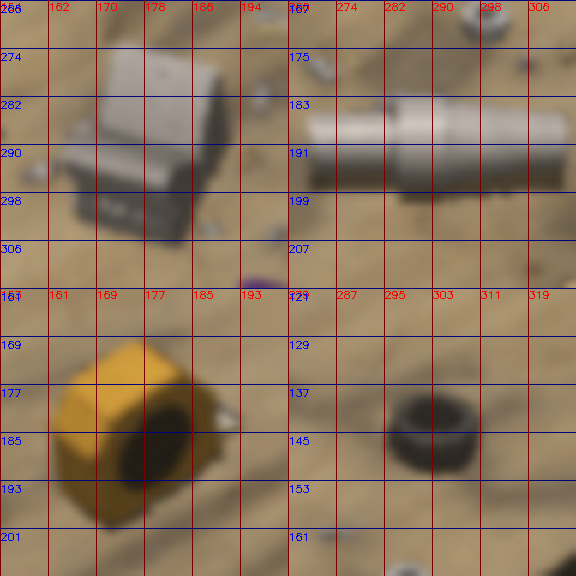

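```bash
python3 - <<'E'
from h import *
f=grab_frame("top"); g=grab_frame("scene")
def P(n,f,l,z):
    w=world(f,l,z)[:,:2]; print(n,w.round(1).tolist(),"mean",w.mean(0).round(1)); return w
def A(d): return round(float(np.degrees(np.arctan2(d[1],d[0]))),1)
w=P("vee top",f,[(151.3,226.3),(167.3,215.5),(175.2,228.3),(159.7,238.3)],40)
print([ (round(np.linalg.norm(w[i]-w[i-1]),1),A(w[i]-w[i-1])) for i in range(4)])
G=lambda x0,y0,l:[((a)/6+x0,(b)/6+y0) for a,b in l]
# scene vee: top corners visible
w=P("vee sc",g,G(154,266,[(113,42),(218,68),(205,163),(102,125)][:2]+[(65,160),(168,188)]),40); print(A(w[1]-w[0]),A(w[2]-w[0]),np.linalg.norm(w[1]-w[0]),np.linalg.norm(w[2]-w[0]))
w=P("shaft",f,[(296.7,185),(328.8,210.1)],19); print(A(w[1]-w[0]),np.linalg.norm(w[1]-w[0]))
w=P("shaft sc",g,[(269.3,192.3),(312.5,192.3)],19); print(A(w[1]-w[0]),np.linalg.norm(w[1]-w[0]))
P("nut",f,[(370,152)],14);P("nut sc",g,[(303.3,145.1)],9.5)
w=P("tape top",f,[(220.2,117.2),(233.5,115),(234.7,126.3),(219,128)],62)
print([ (round(np.linalg.norm(w[i]-w[i-1]),1),A(w[i]-w[i-1])) for i in range(4)])
w=P("tape sc top",g,G(153,161-48,[(132,340),(185,372),(110,420),(65,378)]),62)
print([ (round(np.linalg.norm(w[i]-w[i-1]),1),A(w[i]-w[i-1])) for i in range(4)])
P("hook z10/30",f,[(247.3,124.7)],10)
P("left end z30",f,[(214.7,124)],30)
P("hook sc",g,G(153,161-48,[(237,420)]),10)
P("pad_tape sc",g,[(104+.4,307-0)],4)
E
```

```text
vee top [[389.6, 280.7], [416.8, 240.8], [384.7, 219.9], [359.7, 258.4]] mean [387.7 250. ]
[(np.float64(37.3), 36.8), (np.float64(48.2), -55.8), (np.float64(38.3), -146.8), (np.float64(45.9), 122.9)]
vee sc [[416.4, 243.6], [384.5, 220.9], [385.1, 282.3], [354.2, 260.9]] mean [385.1 251.9]
-144.6 129.0 39.14090143009342 49.73671378138684
shaft [[495.8, -85.9], [431.3, -166.4]] mean [ 463.6 -126.2]
-128.7 103.0899079342667
shaft sc [[489.4, -78.1], [422.7, -160.9]] mean [ 456.  -119.5]
-128.9 106.3424084262394
nut [[581.7, -276.0]] mean [ 581.7 -276. ]
nut sc [[579.3, -274.6]] mean [ 579.3 -274.6]
tape top [[663.4, 107.3], [668.8, 73.6], [639.4, 70.3], [635.4, 109.9]] mean [651.8  90.3]
[(np.float64(28.1), -5.4), (np.float64(34.1), -81.0), (np.float64(29.5), -173.6), (np.float64(39.8), 95.8)]
tape sc top [[663.5, 80.3], [633.3, 73.8], [628.5, 112.6], [661.2, 113.9]] mean [646.6  95.1]
[(np.float64(33.6), -86.1), (np.float64(30.9), -167.7), (np.float64(39.1), 97.1), (np.float64(32.7), 2.3)]
hook z10/30 [[658.5, 42.4]] mean [658.5  42.4]
left end z30 [[655.4, 126.0]] mean [655.4 126. ]
hook sc [[644.8, 46.8]] mean [644.8  46.8]
pad_tape sc [[456.3, 391.6]] mean [456.3 391.6]
```

```bash
cat > ov.py <<'E'
from h import *
def box(x0,x1,y0,y1,z0,z1):
    c=np.array([(x,y,z) for z in(z0,z1) for x,y in((x0,y0),(x1,y0),(x1,y1),(x0,y1))],float)
    return c,[(0,1),(1,2),(2,3),(3,0),(4,5),(5,6),(6,7),(7,4),(0,4),(1,5),(2,6),(3,7)]
def circ(r,z): 
    t=np.linspace(0,2*np.pi,25)[:-1]; return np.c_[r*np.cos(t),r*np.sin(t),0*t+z],[(i,(i+1)%24) for i in range(24)]
def ycyl(r,y0,y1,z):
    t=np.linspace(0,2*np.pi,25)[:-1]; P=[];E=[]
    for j,y in enumerate((y0,y1)):
        P.append(np.c_[r*np.cos(t),0*t+y,z+r*np.sin(t)]);E+=[(24*j+i,24*j+(i+1)%24) for i in range(24)]
    return np.vstack(P),E
def place(p,x,y,a):
    a=np.radians(a);R=np.array([[np.cos(a),-np.sin(a),0],[np.sin(a),np.cos(a),0],[0,0,1]]); return p@R.T+[x,y,0]
def overlay(items,name,boxes,k=6):
    # boxes: list of (cam,cx,cy)
    F={"top":grab_frame("top"),"scene":grab_frame("scene")};o=[];h=24
    for cam,cx,cy in boxes:
        f=F[cam];im=cv2.cvtColor(f["frame"],cv2.COLOR_RGB2BGR)
        a=cv2.resize(im[cy-h:cy+h,cx-h:cx+h],None,fx=k,fy=k,interpolation=cv2.INTER_CUBIC)
        for (p,e),pose in items:
            q=((proj(f,place(p,*pose))-[cx-h,cy-h]+.5)*k).astype(int)
            for i,j in e: cv2.line(a,tuple(map(int,q[i])),tuple(map(int,q[j])),(0,0,255),1)
        o.append(a)
    n=len(o)//2
    cv2.imwrite(name,np.vstack([np.hstack(o[:n]),np.hstack(o[n:])]))
E
python3 - <<'E'
from ov import *
it=[(box(-19,19,-25,25,0,40),(387,251,35)),(ycyl(19,-3,3,19),(461,-124,-38.8)),(ycyl(13,-53,53,19),(461,-124,-38.8)),(circ(20.5,0),(580.5,-275.5,0)),(circ(20.5,19),(580.5,-275.5,0)),
(box(-16.5,16.5,-26,41,0,62),(652,85,8)),(box(-3,3,-41,-26,2,15),(652,85,8)),
(box(-25,25,-49,49,4,9),(577.5,249.7,22.9)),(circ(28.5,4),(626.4,-93.5,0)),(box(-41,41,-41,41,0,9),(626.4,-93.5,0))]
overlay(it,"pics/ov1.png",[("top",165,227),("top",312,197),("top",230,125),("top",370,152),("top",299,137),("scene",178,290),("scene",290,191),("scene",177,185),("scene",303,145),("scene",242,166)],5 and 3)
overlay(it,"pics/ov2.png",[("top",299,137),("top",312,197),("scene",242,166),("scene",290,191)],6)
overlay(it,"pics/ov3.png",[("top",165,227),("top",230,125),("scene",178,290),("scene",177,185)],6)
E
```

```text
(no output)
```

View pics/ov2.png

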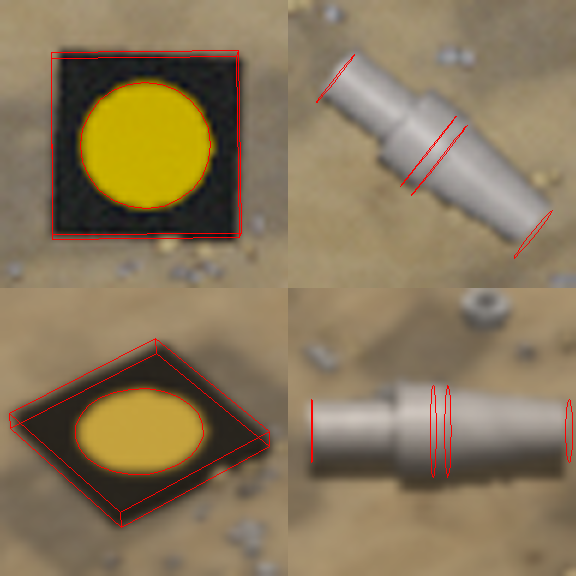

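View pics/ov3.png

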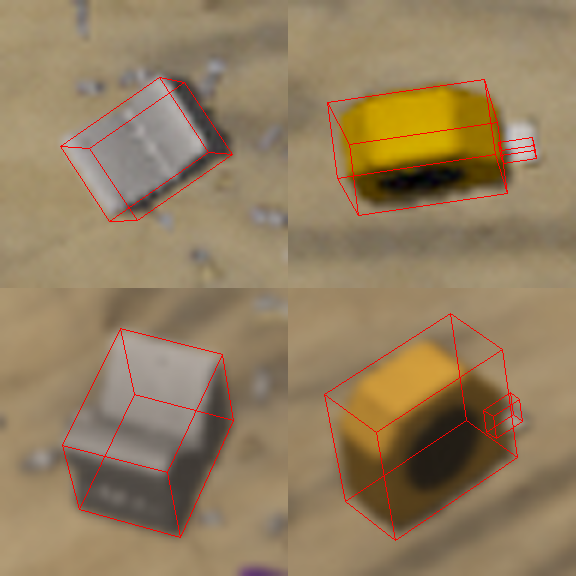

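View pics/ov1.png

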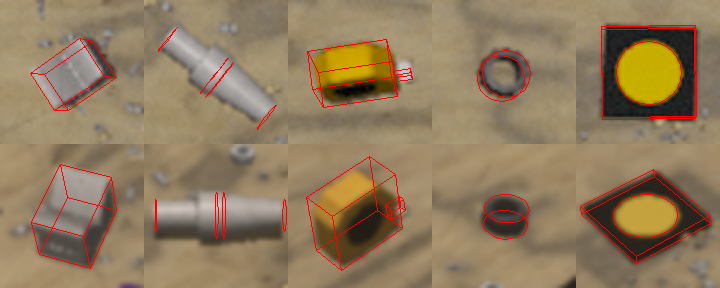

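```bash
cat > to.py <<'E'
import sys,numpy as np
from workcell import state
from scipy.spatial.transform import Rotation as R
s=state(); x,y,z,yaw=map(float,sys.argv[1:5])
Rt=R.from_euler('xyz',[180,0,yaw],degrees=True); Rc=R.from_euler('xyz',s["ee_rot"],degrees=True)
t=(Rc.inv()*Rt).as_rotvec(degrees=True); d=np.array([x,y,z])-s["ee_pos"]
print("t",round(s["time_s"],2),"pos",s["ee_pos"].round(1),"rot",s["ee_rot"].round(1),"w",round(s["gripper_width"],1),"F",s["force"].round(1))
print("turn",t.round(1),"| shift in final axes",Rt.inv().apply(d).round(1),"| in present axes",Rc.inv().apply(d).round(1))
E
python3 to.py 582 -275.5 80 26.3
```

```text
t 0.75 pos [ 255.2 -515.3  214. ] rot [180.    0.   26.3] w 91.5 F [-0.4 -1.   0. ]
turn [0. 0. 0.] | shift in final axes [399.2 -70.2 134. ] | in present axes [399.3 -69.9 134. ]
```

```bash
python3 -m creep '[[0,50,-8.7,16.7,0,0,0],[0,50,-8.7,16.7,0,0,0],[0,50,-8.7,16.7,0,0,0],[0,50,-8.7,16.7,0,0,0],[0,50,-8.7,16.7,0,0,0]]'
python3 -m creep '[[0,50,-8.7,16.7,0,0,0],[0,50,-8.7,16.8,0,0,0],[0,49,-9,17,0,0,0],[0,0,0,0,0,0,0],[0,0,0,0,0,0,0]]'; python3 to.py 582 -275.5 6.5 26.3
```

```text
time_s: 1.38
ee_pos: [461.2, -364.4, 130.1]
ee_rot: [180.0, -0.0, 26.3]
force: [-0.1, -0.3, 0.2]
gripper_width: 91.3
time_s: 2.0
ee_pos: [581.4, -275.8, 79.9]
ee_rot: [-180.0, 0.0, 26.4]
force: [0.4, 0.1, -0.0]
gripper_width: 91.6
t 2.0 pos [ 581.4 -275.8   79.9] rot [-180.     0.    26.4] w 91.6 F [ 0.4  0.1 -0. ]
turn [-0.   0.   0.1] | shift in final axes [ 0.7  0.  73.4] | in present axes [ 0.7  0.  73.4]
```

```bash
python3 -m creep '[[0,0,0,30,0,0,0],[0,0,0,30,0,0,0],[0,0,0,13.4,0,0,0],[0,0,0,0,0,0,0]]'
python3 - <<'E'
from h import *
crop(grab_frame("scene"),(240,80,370,200),5,"pics/n1.png")
crop(grab_frame("top"),(320,90,440,210),5,"pics/n2.png")
E
```

```text
time_s: 2.5
ee_pos: [580.9, -276.3, 6.4]
ee_rot: [-180.0, 0.0, 26.3]
force: [-0.6, -0.4, 0.3]
gripper_width: 91.0
```

View pics/n1.png

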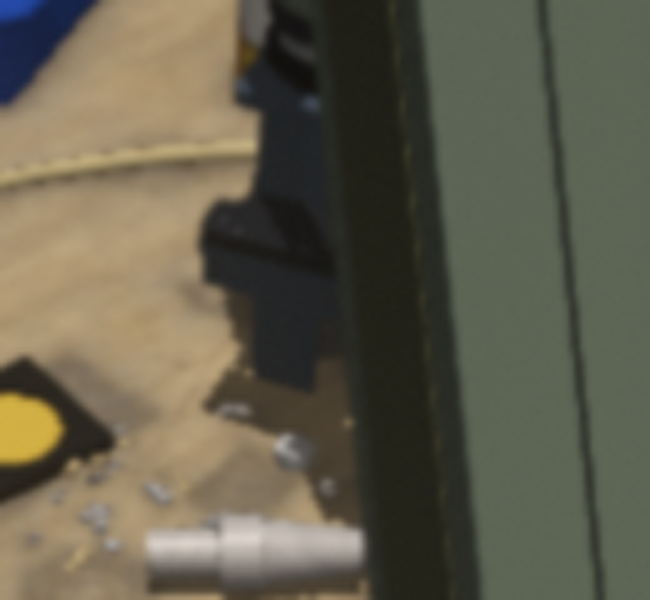

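The picture shows only a finger and the arm covering the nut, with no sign of a collision. Close on it.

```bash
python3 -m creep '[[1,0,0,0,0,0,0],[1,0,0,0,0,0,0],[1,0,0,0,0,0,0],[1,0,0,0,0,0,0],[1,0,0,0,0,0,0]]' 30
python3 -m creep '[[1,0,0,-5,0,0,0],[1,0,0,-45,0,0,0],[1,0,0,-50,0,0,0],[1,0,0,0,0,0,0]]';python3 to.py 626.4 -93.5 25 26.3
```

```text
time_s: 3.22
ee_pos: [581.7, -275.6, 6.6]
ee_rot: [180.0, 0.0, 26.4]
force: [0.4, -0.7, -0.6]
gripper_width: 43.9
time_s: 3.72
ee_pos: [584.4, -276.9, 111.4]
ee_rot: [179.6, -0.3, 26.3]
force: [-0.8, 0.1, -1.7]
gripper_width: 40.6
t 3.73 pos [ 584.4 -276.9  111.4] rot [179.6  -0.3  26.3] w 40.6 F [-0.8  0.1 -1.7]
turn [ 0.4 -0.3  0. ] | shift in final axes [ 118.9 -145.8   86.4] | in present axes [ 118.5 -146.4   85.9]
```

```bash
python3 -m creep '[[1,30,-36.5,0,0,0,0],[1,30,-36.5,0,0,0,0],[1,30,-36.5,0,0,0,0],[1,29,-36.5,0,0,0,0],[1,0,0,0,0,0,0]]'
python3 - <<'E'
from h import *
crop(grab_frame("scene"),(180,80,310,200),5,"pics/n3.png")
crop(grab_frame("top"),(240,90,360,210),5,"pics/n4.png")
E
python3 to.py 626.4 -93.5 10.5 26.3
```

```text
time_s: 4.35
ee_pos: [623.0, -88.6, 104.9]
ee_rot: [-179.9, 0.1, 26.6]
force: [0.7, -0.3, -1.9]
gripper_width: 40.5
t 4.45 pos [622.7 -91.6 105.2] rot [-1.799e+02  1.000e-01  2.640e+01] w 40.5 F [-0.9 -0.8 -2. ]
turn [-0.1  0.1  0.1] | shift in final axes [ 2.5  3.3 94.7] | in present axes [ 2.7  3.4 94.7]
```

View pics/n3.png

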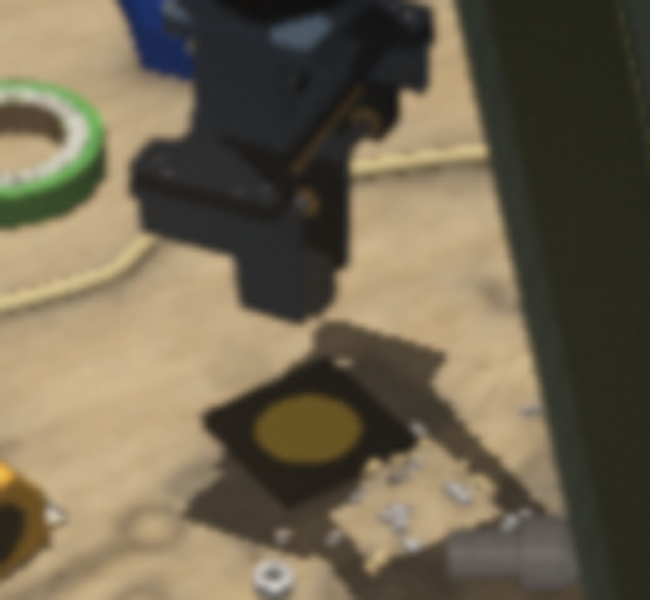

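```bash
python3 -m creep '[[1,2.5,2.5,35,0,0,0],[1,0,0,40,0,0,0],[1,0,0,0,0,0,0],[1,0,0,0,0,0,0]]'; python3 to.py 626.4 -93.5 10.8 26.3
```

```text
time_s: 4.95
ee_pos: [627.6, -94.1, 32.5]
ee_rot: [179.9, -0.1, 26.3]
force: [-0.3, 0.4, -2.3]
gripper_width: 40.4
t 4.95 pos [627.6 -94.1  32.5] rot [ 1.799e+02 -1.000e-01  2.630e+01] w 40.4 F [-0.3  0.4 -2.3]
turn [ 0.1 -0.1 -0. ] | shift in final axes [-0.8 -1.1 21.7] | in present axes [-0.8 -1.1 21.7]
```

```bash
python3 -m creep '[[1,-0.5,-0.5,12,0,0,0],[1,0,0,6,0,0,0],[1,0,0,3,0,0,0],[1,0,0,0,0,0,0]]'; python3 to.py 626.4 -93.5 10.8 26.3
```

```text
time_s: 5.45
ee_pos: [626.3, -92.8, 11.0]
ee_rot: [180.0, -0.0, 26.4]
force: [-0.9, 0.1, 0.3]
gripper_width: 40.4
t 5.45 pos [626.3 -92.8  11. ] rot [180.   -0.   26.4] w 40.4 F [-0.9  0.1  0.3]
turn [ 0.  -0.   0.1] | shift in final axes [-0.2  0.7  0.2] | in present axes [-0.2  0.7  0.2]
```

```bash
python3 -m creep '[[0,0,0,0,0,0,0],[0,0,0,0,0,0,0],[0,0,0,0,0,0,0],[0,0,0,-50,0,0,-8.5],[0,0,0,-50,0,0,-8.5]]';python3 -m creep '[[0,0,0,0,0,0,-8.3],[0,0,0,0,0,0,0]]'; python3 to.py 462 -125 60 51.7
```

```text
time_s: 6.08
ee_pos: [625.9, -92.8, 111.1]
ee_rot: [-179.9, 0.1, 43.6]
force: [0.8, -0.1, 0.8]
gripper_width: 87.9
time_s: 6.32
ee_pos: [626.3, -92.9, 111.1]
ee_rot: [179.9, -0.0, 51.5]
force: [0.8, 0.1, -0.4]
gripper_width: 91.2
t 6.33 pos [626.3 -92.9 111.1] rot [179.9  -0.   51.5] w 91.2 F [ 0.8  0.1 -0.4]
turn [ 0.1 -0.  -0.2] | shift in final axes [-127.1 -109.1   51.1] | in present axes [-127.4 -108.8   51. ]
```

```bash
python3 -m creep '[[0,-43,-36,0,0,0,0],[0,-42,-36,0,0,0,0],[0,-42,-36.5,40,0,0,0],[0,0,0,0,0,0,0]]';
python3 - <<'E'
from h import *
crop(grab_frame("scene"),(180,100,350,220),4,"pics/m1.png")
crop(grab_frame("top"),(240,90,380,230),4,"pics/m2.png")
E
python3 to.py 462 -125 7 51.7
```

```text
time_s: 6.82
ee_pos: [457.7, -122.6, 69.9]
ee_rot: [-179.2, 0.4, 51.4]
force: [1.2, 0.2, 0.4]
gripper_width: 91.2
t 6.92 pos [ 466.4 -124.2   73.3] rot [-179.9    0.    51.5] w 91.2 F [ 1.  -0.4  0.6]
turn [-0.1  0.  -0.2] | shift in final axes [-3.4 -3.  66.3] | in present axes [-3.3 -2.9 66.3]
```

View pics/m1.png

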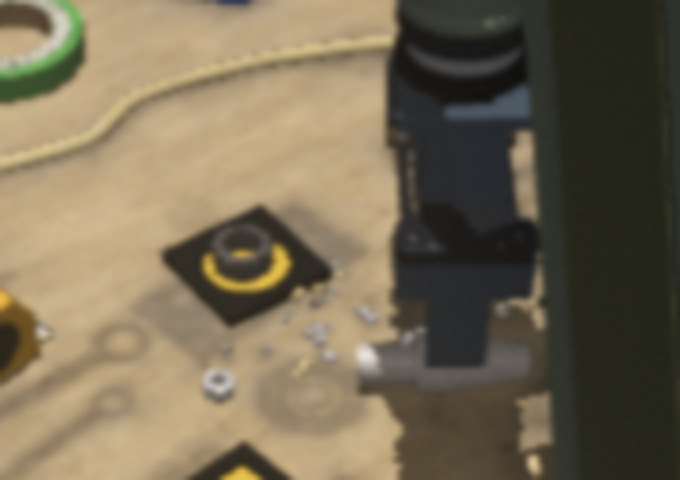

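View pics/m2.png

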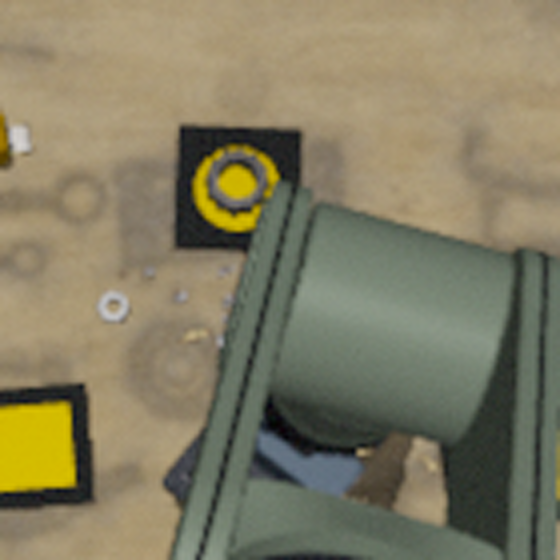

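```bash
python3 -m creep '[[0,0,0,20,0,0,0],[0,0,0,0,0,0,0]]';python3 to.py 462 -125 7 51.7
```

```text
time_s: 7.18
ee_pos: [468.1, -124.2, 53.6]
ee_rot: [-180.0, 0.0, 51.6]
force: [-0.3, -0.5, -0.3]
gripper_width: 90.9
t 7.17 pos [ 468.1 -124.2   53.6] rot [-180.     0.    51.6] w 90.9 F [-0.3 -0.5 -0.3]
turn [-0.   0.  -0.1] | shift in final axes [-4.4 -4.3 46.6] | in present axes [-4.4 -4.3 46.6]
```

```bash
python3 -m creep '[[0,-4.4,-4.3,23,0,0,0],[0,0,0,23.5,0,0,0],[0,0,0,0,0,0,0],[0,0,0,0,0,0,0]]';python3 to.py 462 -125 7 51.7
```

```text
time_s: 7.68
ee_pos: [462.5, -125.3, 8.6]
ee_rot: [179.9, -0.0, 51.6]
force: [-0.1, 0.7, 0.9]
gripper_width: 91.0
t 7.67 pos [ 462.5 -125.3    8.6] rot [179.9  -0.   51.6] w 91.0 F [-0.1  0.7  0.9]
turn [ 0.1 -0.  -0.1] | shift in final axes [-0.1 -0.6  1.6] | in present axes [-0.1 -0.6  1.6]
```

```bash
python3 -m creep '[[1,0,0,1.5,0,0,0],[1,0,0,0,0,0,0],[1,0,0,0,0,0,0],[1,0,0,0,0,0,0],[1,0,0,0,0,0,0]]' 40
python3 -m creep '[[1,0,0,0,0,0,0],[1,0,0,-5,0,0,0],[1,0,0,-35,0,0,0],[1,0,0,-35,0,0,0],[1,0,0,0,0,0,0]]';python3 to.py 453.1 76.1 85 94.3
```

```text
time_s: 8.3
ee_pos: [461.0, -125.0, 6.1]
ee_rot: [180.0, 0.0, 51.6]
force: [-0.5, -0.4, -0.5]
gripper_width: 44.2
time_s: 8.93
ee_pos: [462.5, -125.4, 82.9]
ee_rot: [179.7, -0.1, 51.6]
force: [-0.2, 1.0, -3.9]
gripper_width: 36.8
t 8.93 pos [ 462.5 -125.4   82.9] rot [ 1.797e+02 -1.000e-01  5.160e+01] w 36.8 F [-0.2  1.  -3.9]
turn [  0.3  -0.  -42.7] | shift in final axes [201.6   5.7  -2.1] | in present axes [ 152.2 -132.4   -2.5]
```

```bash
python3 -m creep '[[1,0,0,0,0,0,-9],[1,0,0,0,0,0,-9],[1,0,0,0,0,0,-9],[1,0,0,0,0,0,-9],[1,0,0,0,0,0,-6.7]]'
python3 -m creep '[[1,40,1,0,0,0,0],[1,45,1,0,0,0,0],[1,45,1,0,0,0,0],[1,45,1,0,0,0,0],[1,26,1,0,0,0,0]]'
python3 -m creep '[[1,0,0,0,0,0,0],[1,0,0,0,0,0,0]]'
python3 - <<'E'
from h import *
crop(grab_frame("scene"),(160,150,330,290),4,"pics/p1.png")
crop(grab_frame("top"),(150,130,320,270),4,"pics/p2.png")
E
python3 to.py 453.1 76.1 12 94.3
```

```text
time_s: 9.55
ee_pos: [459.4, -124.5, 79.0]
ee_rot: [-179.8, -0.1, 94.6]
force: [-0.0, 0.3, -5.1]
gripper_width: 36.4
time_s: 10.18
ee_pos: [448.8, 77.4, 79.2]
ee_rot: [-179.8, 0.0, 94.4]
force: [-0.1, -0.9, -4.7]
gripper_width: 36.7
time_s: 10.42
ee_pos: [449.8, 75.3, 79.9]
ee_rot: [-179.8, 0.0, 94.4]
force: [-0.6, -0.2, -4.4]
gripper_width: 36.0
t 10.53 pos [450.3  74.9  80.4] rot [-179.9    0.    94.3] w 36.3 F [ 0.9 -0.1 -3.8]
turn [-0.1  0.  -0. ] | shift in final axes [ 1.   2.9 68.4] | in present axes [ 1.   3.  68.4]
```

View pics/p1.png

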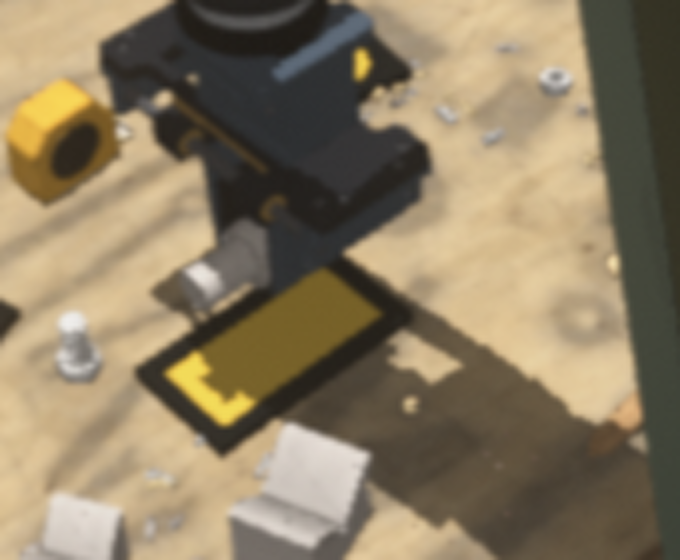

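View pics/p2.png

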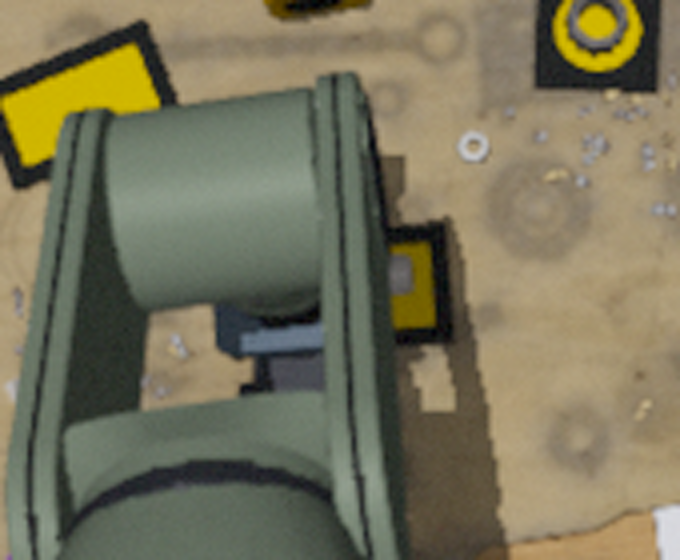

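```bash
python3 - <<'E'
from h import *
f=grab_frame("top");g=grab_frame("scene")
print(world(f,[(252.8,198)],92),world(g,[(160+190/4,150+286/4)],92))
for y in(-53,53): print(proj(f,[(450.3+0.075*-y,75+y,92)]),(proj(g,[(450.3+.075*-y,75+y,92)])-[160,150])*4)
E
```

```text
[[455.43444174  22.44948722  92.        ]] [[448.76828405 128.44518919  92.        ]]
[[252.9874746  198.48608236]] [[341.234924   190.90437028]]
[[208.52643427 201.90892325]] [[193.29062215 288.28192348]]
```

```bash
python3 -m creep '[[1,0,1,25,0,0,0],[1,0,1,25,0,0,0],[1,0,0,0,0,0,0],[1,0,0,0,0,0,0]]'; python3 to.py 453.1 76.1 11 94.3
```

```text
time_s: 11.12
ee_pos: [453.5, 75.7, 31.7]
ee_rot: [179.9, 0.0, 94.3]
force: [-0.4, -0.1, -3.9]
gripper_width: 36.4
t 11.12 pos [453.5  75.7  31.7] rot [179.9   0.   94.3] w 36.4 F [-0.4 -0.1 -3.9]
turn [0.1 0.  0. ] | shift in final axes [ 0.4 -0.4 20.7] | in present axes [ 0.4 -0.4 20.7]
```

```bash
python3 -m creep '[[1,0,0,10,0,0,0],[1,0,0,6,0,0,0],[1,0,0,4,0,0,0],[1,0,0,0,0,0,0]]'; python3 to.py 453.1 76.1 11 94.3
```

```text
time_s: 11.62
ee_pos: [452.6, 75.9, 10.7]
ee_rot: [-180.0, 0.0, 94.3]
force: [0.3, 0.0, -4.2]
gripper_width: 36.5
t 11.62 pos [452.6  75.9  10.7] rot [-180.     0.    94.3] w 36.5 F [ 0.3  0.  -4.2]
turn [-0.  0.  0.] | shift in final axes [ 0.1  0.5 -0.3] | in present axes [ 0.1  0.5 -0.3]
```

```bash
python3 -m creep '[[1,0,0,0.8,0,0,0],[1,0,0,0,0,0,0],[1,0,0,0,0,0,0]]'; python3 to.py 453.1 76.1 11 94.3
```

```text
time_s: 12.0
ee_pos: [452.9, 76.0, 10.4]
ee_rot: [180.0, 0.0, 94.3]
force: [0.5, -0.6, -4.8]
gripper_width: 36.2
t 12.0 pos [452.9  76.   10.4] rot [180.    0.   94.3] w 36.2 F [ 0.5 -0.6 -4.8]
turn [0. 0. 0.] | shift in final axes [ 0.1  0.2 -0.6] | in present axes [ 0.1  0.2 -0.6]
```

```bash
python3 -m creep '[[1,0,0,0.8,0,0,0],[1,0,0,0,0,0,0],[1,0,0,0,0,0,0]]'; python3 to.py 453.1 76.1 11 94.3
```

```text
time_s: 12.38
ee_pos: [453.0, 76.0, 10.1]
ee_rot: [180.0, 0.0, 94.3]
force: [-2.4, -0.1, 5.0]
gripper_width: 36.9
t 12.38 pos [453.   76.   10.1] rot [180.    0.   94.3] w 36.9 F [-2.4 -0.1  5. ]
turn [0. 0. 0.] | shift in final axes [ 0.1  0.1 -0.9] | in present axes [ 0.1  0.1 -0.9]
```

```bash
python3 -m creep '[[0.3,0,0,0,0,0,0],[0,0,0,0,0,0,0],[0,0,0,0,0,0,0],[0,0,0,-50,0,0,-2.7],[0,0,0,-50,0,0,0]]'; python3 -m creep '[[0,0,0,-10,0,0,0],[0,0,0,0,0,0,0]]';python3 to.py 652.6 92 100 97
python3 - <<'E'
from h import *
crop(grab_frame("scene"),(160,150,330,290),4,"pics/p3.png")
crop(grab_frame("top"),(150,130,320,270),4,"pics/p4.png")
E
```

```text
time_s: 13.0
ee_pos: [452.4, 75.9, 110.2]
ee_rot: [-179.9, 0.0, 97.1]
force: [1.0, 0.4, -0.6]
gripper_width: 83.6
time_s: 13.25
ee_pos: [452.9, 75.9, 119.6]
ee_rot: [179.9, 0.0, 97.0]
force: [-0.7, 0.6, -0.6]
gripper_width: 91.2
t 13.25 pos [452.9  75.9 119.6] rot [179.9   0.   97. ] w 91.2 F [-0.7  0.6 -0.6]
turn [0.1 0.  0. ] | shift in final axes [ -8.4 200.2  19.6] | in present axes [ -8.6 200.2  19.7]
```

View pics/p3.png

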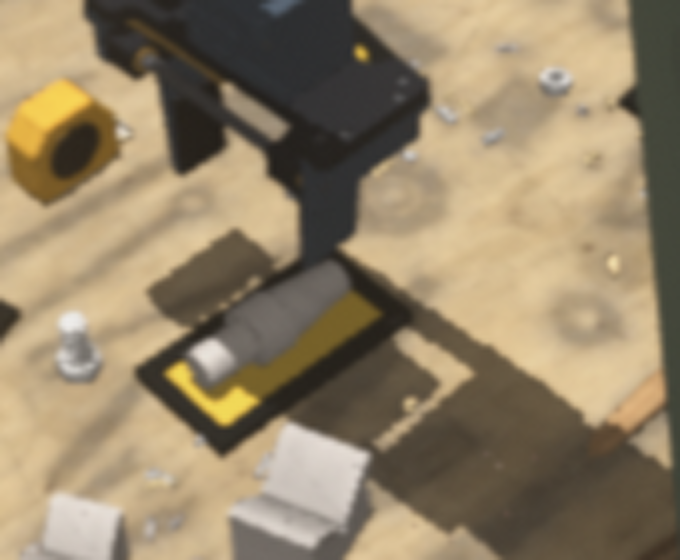

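The shaft lies in its recess, with its ends about 10 px (crop) inside the rim. Next, the tape measure.

```bash
python3 -m creep '[[0,-2,45,0,0,0,0],[0,-2,50,0,0,0,0],[0,-2,50,0,0,0,0],[0,-2.4,50,0,0,0,0],[0,0,5,10,0,0,0]]'; python3 -m creep '[[0,0,0,10,0,0,0],[0,0,0,0,0,0,0],[0,0,0,0,0,0,0]]';python3 to.py 652.6 92 15 97
python3 - <<'E'
from h import *
crop(grab_frame("scene"),(120,120,260,240),4,"pics/q1.png")
crop(grab_frame("top"),(190,130,320,270),4,"pics/q2.png")
E
```

```text
time_s: 13.98
ee_pos: [654.7, 92.2, 106.9]
ee_rot: [-180.0, 0.0, 97.0]
force: [-0.4, 0.3, 0.6]
gripper_width: 91.2
time_s: 14.35
ee_pos: [651.4, 92.1, 99.6]
ee_rot: [-180.0, 0.0, 97.1]
force: [-0.1, 0.1, -0.3]
gripper_width: 91.2
t 14.35 pos [651.4  92.1  99.6] rot [-180.     0.    97.1] w 91.2 F [-0.1  0.1 -0.3]
turn [-0.   0.   0.1] | shift in final axes [-0.2  1.2 84.6] | in present axes [-0.2  1.2 84.6]
```

View pics/q1.png

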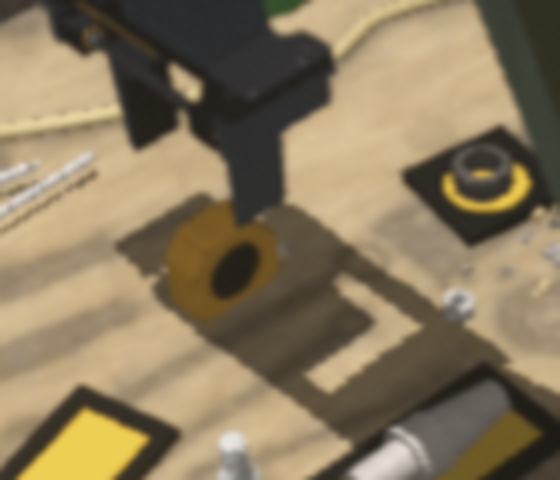

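View pics/q2.png

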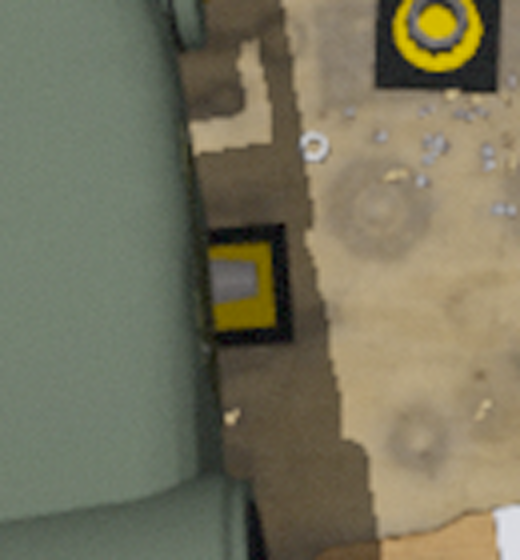

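```bash
python3 -m creep '[[0,0,1.2,30,0,0,0],[0,0,0,35,0,0,0],[0,0,0,19.6,0,0,0],[0,0,0,0,0,0,0]]';python3 -m creep '[[1,0,0,0,0,0,0],[1,0,0,0,0,0,0],[1,0,0,0,0,0,0],[1,0,0,0,0,0,0],[1,0,0,0,0,0,0]]' 25
python3 -m creep '[[1,0,0,0,0,0,0],[1,0,0,0,0,0,0],[1,0,0,-5,0,0,0],[1,0,0,-40,0,0,0],[1,0,0,-40,0,0,0]]';python3 to.py 577.5 249.7 100 112.9
```

```text
time_s: 14.95
ee_pos: [652.3, 92.2, 13.8]
ee_rot: [-179.8, 0.0, 97.0]
force: [0.3, -0.6, 0.4]
gripper_width: 91.6
time_s: 15.58
ee_pos: [653.6, 92.3, 15.0]
ee_rot: [180.0, 0.0, 97.0]
force: [0.2, 1.2, -0.5]
gripper_width: 44.2
time_s: 16.2
ee_pos: [653.1, 92.2, 100.1]
ee_rot: [-179.9, 0.0, 97.0]
force: [-0.0, -0.3, -2.4]
gripper_width: 32.2
t 16.2 pos [653.1  92.2 100.1] rot [-179.9    0.    97. ] w 32.2 F [-0.  -0.3 -2.4]
turn [ -0.1  -0.  -15.9] | shift in final axes [ 1.745e+02 -8.300e+00  1.000e-01] | in present axes [165.6 -55.7   0.2]
```

```bash
python3 -m creep '[[1,0,0,0,0,0,-8],[1,0,0,0,0,0,-7.9],[1,45,-2,0,0,0,0],[1,50,-2,0,0,0,0],[1,50,-2.3,0,0,0,0]]'; python3 -m creep '[[1,36.5,-2,0,0,0,0],[1,0,0,0,0,0,0],[1,0,0,0,0,0,0]]';python3 to.py 574.8 256.1 20 112.9
python3 - <<'E'
from h import *
crop(grab_frame("scene"),(60,120,220,270),4,"pics/r1.png")
crop(grab_frame("top"),(110,90,260,240),4,"pics/r2.png")
E
```

```text
time_s: 16.82
ee_pos: [590.5, 224.4, 99.7]
ee_rot: [-180.0, -0.0, 112.9]
force: [1.0, -0.3, -2.5]
gripper_width: 32.2
time_s: 17.2
ee_pos: [575.2, 255.9, 99.7]
ee_rot: [-180.0, 0.0, 113.0]
force: [0.5, -0.0, -1.8]
gripper_width: 31.9
t 17.2 pos [575.2 255.9  99.7] rot [-180.    0.  113.] w 31.9 F [ 0.5 -0.  -1.8]
turn [-0.   0.   0.1] | shift in final axes [ 0.4 -0.3 79.7] | in present axes [ 0.4 -0.3 79.7]
```

View pics/r1.png

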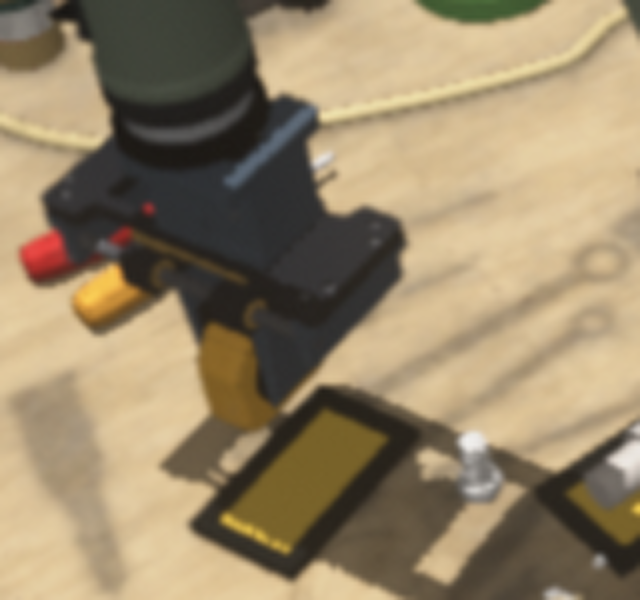

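View pics/r2.png

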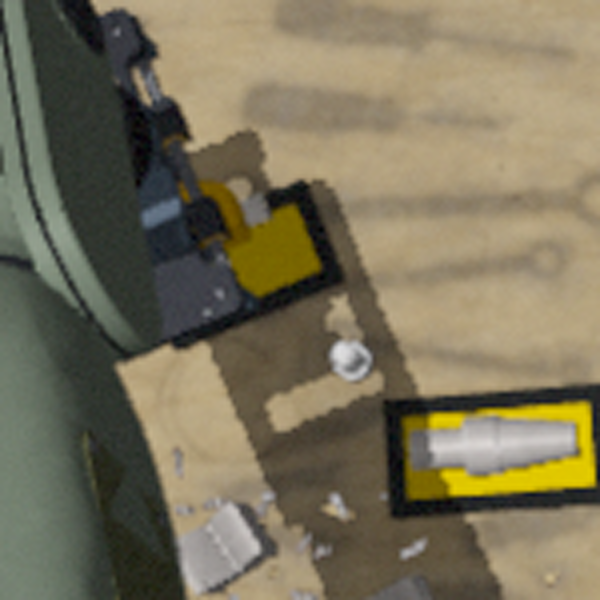

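```bash
python3 - <<'E'
from h import *
f=grab_frame("top");g=grab_frame("scene")
for z in range(0,60,10): print(z,world(f,[(247.3,124.7)],z).round(0)[0],world(g,[(192.5,183)],z).round(0)[0], "now",world(f,[(177,140.8)],85+z).round(0)[0])
d=np.array([np.cos(np.radians(112.9)),np.sin(np.radians(112.9))]); print("expect hook",np.array([575.2,255.9])-48*d)
E
```

```text
0 [661.  43.   0.] [654.  42.   0.] now [598. 210.  85.]
10 [659.  42.  10.] [645.  47.  10.] now [595. 207.  95.]
20 [656.  42.  20.] [635.  52.  20.] now [593. 205. 105.]
30 [653.  41.  30.] [626.  57.  30.] now [590. 202. 115.]
40 [650.  40.  40.] [617.  62.  40.] now [588. 199. 125.]
50 [647.  39.  50.] [608.  67.  50.] now [585. 197. 135.]
expect hook [593.87794961 211.68310053]
```

```bash
python3 -m creep '[[1,2.5,0,30,0,0,0],[1,0,0,30,0,0,0],[1,0,0,0,0,0,0],[1,0,0,0,0,0,0]]'; python3 to.py 573.8 258.4 19.5 112.9
python3 - <<'E'
from h import *
crop(grab_frame("scene"),(60,160,200,280),5,"pics/r3.png")
crop(grab_frame("top"),(120,110,240,210),5,"pics/r4.png")
E
```

```text
time_s: 17.9
ee_pos: [575.2, 258.4, 40.9]
ee_rot: [179.9, 0.0, 112.9]
force: [-0.1, 0.8, -2.5]
gripper_width: 32.0
t 17.9 pos [575.2 258.4  40.9] rot [179.9   0.  112.9] w 32.0 F [-0.1  0.8 -2.5]
turn [0.1 0.  0. ] | shift in final axes [ 0.5 -1.3 21.4] | in present axes [ 0.5 -1.3 21.4]
```

View pics/r3.png

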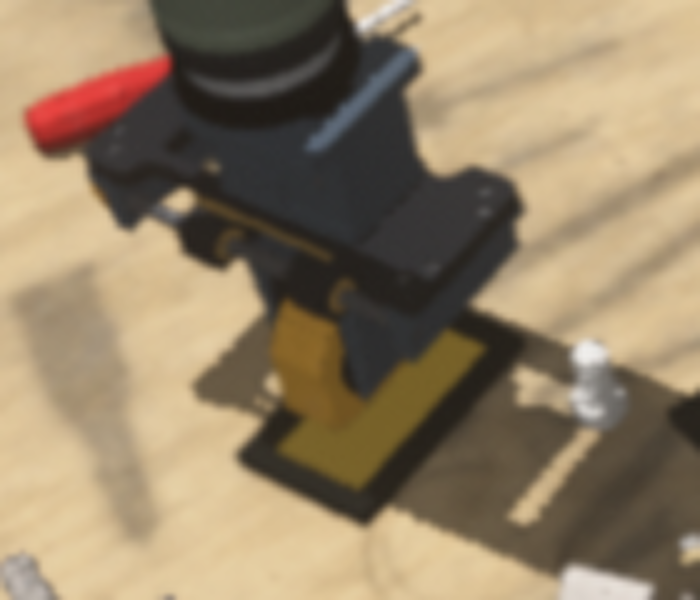

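View pics/r4.png

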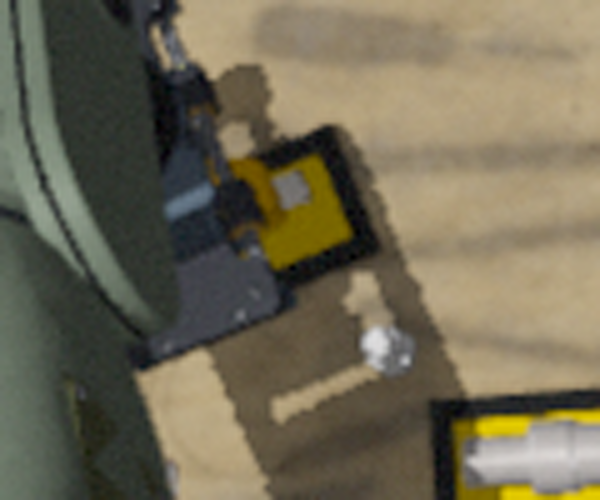

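```bash
python3 - <<'E'
from h import *
f=grab_frame("top");g=grab_frame("scene")
d=np.array([np.cos(np.radians(112.9)),np.sin(np.radians(112.9))]);n=np.array([d[1],-d[0]])
for z in(26,30,36):
  w=world(f,[(181.4,146.4)],z)[0,:2]-[575.2,258.4]; print(z,"hook rel tcp along d",w@d,"lat",w@n)
for z in(26,):
  w=world(g,[(60+330/5,160+428/5),(60+283/5,160+400/5)],z)[:,:2]-[575.2,258.4]; print("far end bottom",w@d,w@n)
E
```

```text
26 hook rel tcp along d -50.425727368879464 lat 2.856366458924071
30 hook rel tcp along d -50.96800856743286 lat 1.6009913091680477
36 hook rel tcp along d -51.781430365262985 lat -0.2820714154658737
far end bottom [30.07968241 27.63244023] [-9.09373908 20.13657287]
```

```bash
python3 -m creep '[[1,0.5,-1,10,0,0,0],[1,0,0,6,0,0,0],[1,0,0,3.5,0,0,0],[1,0,0,0,0,0,0],[1,0,0,0,0,0,0]]'; python3 to.py 573.8 258.4 19 112.9
```

```text
time_s: 18.73
ee_pos: [573.2, 258.6, 20.4]
ee_rot: [180.0, 0.0, 112.9]
force: [0.7, -0.0, -2.3]
gripper_width: 31.8
t 18.73 pos [573.2 258.6  20.4] rot [180.    0.  112.9] w 31.8 F [ 0.7 -0.  -2.3]
turn [0. 0. 0.] | shift in final axes [-0.5  0.5  1.4] | in present axes [-0.5  0.5  1.4]
```

```bash
python3 -m creep '[[1,0,0.3,1.0,0,0,0],[1,0,0,0,0,0,0],[1,0,0,0.5,0,0,0],[1,0,0,0,0,0,0]]'; python3 to.py 573.8 258.4 19 112.9
```

```text
time_s: 19.23
ee_pos: [573.3, 258.7, 18.8]
ee_rot: [180.0, 0.0, 112.9]
force: [-0.0, 0.5, -2.0]
gripper_width: 31.9
t 19.23 pos [573.3 258.7  18.8] rot [180.    0.  112.9] w 31.9 F [-0.   0.5 -2. ]
turn [0. 0. 0.] | shift in final axes [-0.4  0.3 -0.2] | in present axes [-0.4  0.3 -0.2]
```

```bash
python3 -m creep '[[1,0,0,0.7,0,0,0],[1,0,0,0,0,0,0],[1,0,0,0,0,0,0]]'; python3 to.py 573.8 258.4 19 112.9
```

```text
time_s: 19.6
ee_pos: [573.3, 258.7, 18.7]
ee_rot: [180.0, 0.0, 112.9]
force: [-1.6, -1.3, 4.3]
gripper_width: 32.1
t 19.6 pos [573.3 258.7  18.7] rot [180.    0.  112.9] w 32.1 F [-1.6 -1.3  4.3]
turn [0. 0. 0.] | shift in final axes [-0.4  0.3 -0.3] | in present axes [-0.4  0.3 -0.3]
```

```bash
python3 -m creep '[[0.3,0,0,0,0,0,0],[0.3,0,0,0,0,0,0],[0.3,0,0,0,0,0,0],[0.3,0,0,-45,0,0,0],[0.3,0,0,-45,0,0,-6]]'; python3 -m creep '[[0.3,0,0,-10,0,0,-6.1],[0.3,0,0,0,0,0,0]]';python3 to.py 387 251 100 125
```

```text
time_s: 20.23
ee_pos: [573.1, 258.6, 108.5]
ee_rot: [-179.9, -0.0, 119.1]
force: [1.3, 0.2, 1.1]
gripper_width: 63.9
time_s: 20.48
ee_pos: [573.9, 258.9, 119.1]
ee_rot: [179.9, 0.0, 125.0]
force: [-0.3, 0.7, -0.1]
gripper_width: 63.9
t 20.48 pos [573.9 258.9 119.1] rot [179.9   0.  125. ] w 63.9 F [-0.3  0.7 -0.1]
turn [ 0.1  0.  -0. ] | shift in final axes [ 100.7 -157.6   19.1] | in present axes [ 100.6 -157.7   18.7]
```

```bash
python3 -m creep '[[0.3,25,-39,0,0,0,0],[0.3,25,-39,0,0,0,0],[0.3,25,-39,0,0,0,0],[0.3,25.5,-40,19,0,0,0],[0.3,0,0,0,0,0,0]]'; python3 -m creep '[[0.3,0,0,0,0,0,0],[0.3,0,0,0,0,0,0]]';python3 to.py 387 251 8 125
python3 - <<'E'
from h import *
crop(grab_frame("scene"),(90,180,240,330),4,"pics/v1.png")
crop(grab_frame("top"),(120,110,270,260),4,"pics/v2.png")
E
```

```text
time_s: 21.1
ee_pos: [381.7, 248.7, 96.7]
ee_rot: [-179.5, -0.0, 125.1]
force: [0.3, -0.3, 0.7]
gripper_width: 63.9
time_s: 21.35
ee_pos: [388.6, 251.3, 99.3]
ee_rot: [179.9, 0.0, 125.0]
force: [-0.1, -0.1, -0.2]
gripper_width: 63.8
t 21.35 pos [388.6 251.3  99.3] rot [179.9   0.  125. ] w 63.8 F [-0.1 -0.1 -0.2]
turn [ 0.1  0.  -0. ] | shift in final axes [ 0.7 -1.5 91.3] | in present axes [ 0.7 -1.7 91.3]
```

View pics/v1.png

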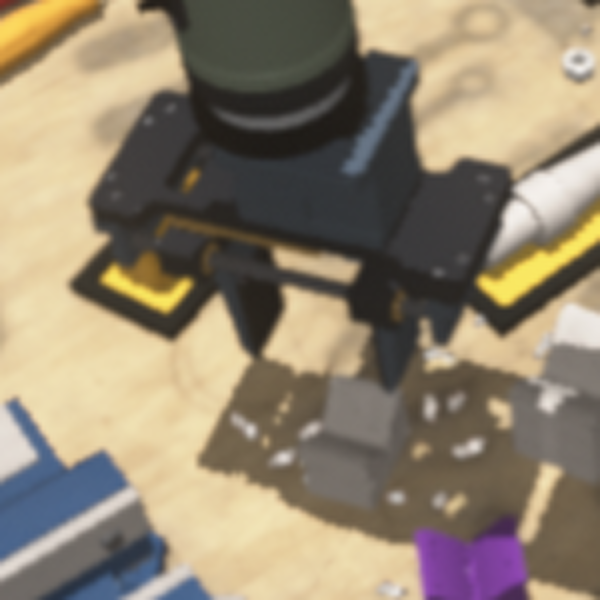

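View pics/v2.png

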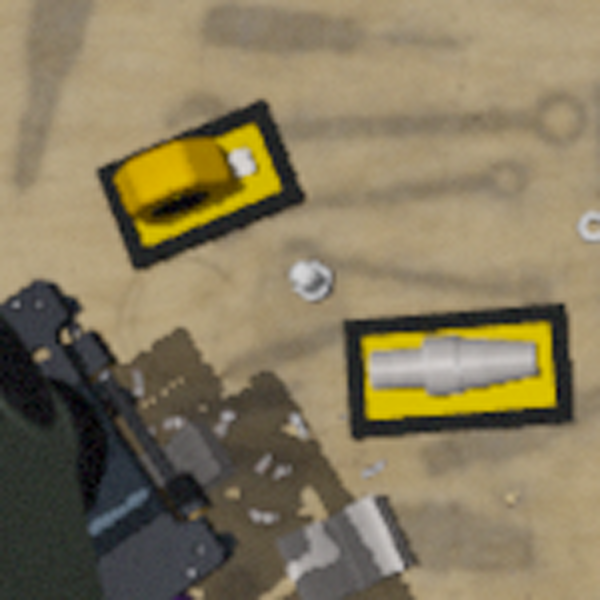

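```bash
python3 -m creep '[[0.3,0.7,-1.5,30,0,0,0],[0.3,0,0,15,0,0,0],[0.3,0,0,0,0,0,0],[0.3,0,0,0,0,0,0]]'; python3 to.py 387 251 8 125
python3 - <<'E'
from h import *
crop(grab_frame("scene"),(120,220,240,320),5,"pics/v3.png")
E
```

```text
time_s: 21.95
ee_pos: [386.3, 250.8, 54.7]
ee_rot: [179.9, 0.0, 125.0]
force: [0.3, 0.7, -0.1]
gripper_width: 64.0
t 21.95 pos [386.3 250.8  54.7] rot [179.9   0.  125. ] w 64.0 F [ 0.3  0.7 -0.1]
turn [0.1 0.  0. ] | shift in final axes [-0.3  0.7 46.7] | in present axes [-0.3  0.6 46.7]
```

View pics/v3.png

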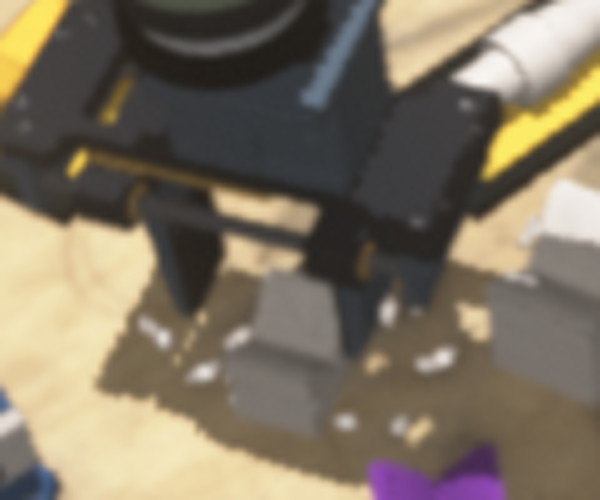

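```bash
python3 -m creep '[[0.3,0,0.5,25,0,0,0],[0.3,0,0,21.5,0,0,0],[0.3,0,0,0,0,0,0],[0.3,0,0,0,0,0,0]]'; python3 -m creep '[[1,0,0,0,0,0,0],[1,0,0,0,0,0,0],[1,0,0,0,0,0,0],[1,0,0,0,0,0,0],[1,0,0,0,0,0,0]]' 50
python3 -m creep '[[1,0,0,0,0,0,0],[1,0,0,-5,0,0,0],[1,0,0,-35,0,0,0],[1,0,0,-40,0,0,0],[1,0,0,-20,0,0,0]]';python3 to.py 444.4 -268.7 110 96.2
```

```text
time_s: 22.5
ee_pos: [386.6, 251.3, 8.6]
ee_rot: [179.9, 0.0, 125.0]
force: [0.4, -0.4, 0.1]
gripper_width: 63.9
time_s: 23.12
ee_pos: [386.6, 251.4, 8.1]
ee_rot: [179.9, 0.0, 125.0]
force: [1.0, 2.2, 4.2]
gripper_width: 37.9
time_s: 23.75
ee_pos: [384.7, 249.9, 108.0]
ee_rot: [-179.9, 0.0, 125.0]
force: [1.1, -0.3, -9.0]
gripper_width: 37.8
t 23.75 pos [384.7 249.9 108. ] rot [-179.9    0.   125. ] w 37.8 F [ 1.1 -0.3 -9. ]
turn [-0.1  0.  28.8] | shift in final axes [-522.     3.3   -2. ] | in present axes [-458.8 -249.    -1.2]
```

```bash
python3 -m creep '[[1,0,0,0,0,0,9],[1,0,0,0,0,0,10],[1,0,0,0,0,0,9.8],[1,-40,0.3,0,0,0,0],[1,-48,0.3,0,0,0,0]]'; python3 -m creep '[[1,-50,0.3,0,0,0,0],[1,-50,0.3,0,0,0,0],[1,-50,0.3,0,0,0,0],[1,-50,0.3,0,0,0,0],[1,-50,0.3,0,0,0,0]]';python3 to.py 444.4 -268.7 110 96.2
```

```text
time_s: 24.38
ee_pos: [393.7, 161.8, 105.9]
ee_rot: [-179.7, 0.1, 96.4]
force: [0.5, -0.7, -8.3]
gripper_width: 37.3
time_s: 25.0
ee_pos: [422.0, -86.1, 106.1]
ee_rot: [-179.7, -0.1, 96.2]
force: [0.4, 0.5, -7.9]
gripper_width: 37.8
t 25.0 pos [422.  -86.1 106.1] rot [-1.797e+02 -1.000e-01  9.620e+01] w 37.8 F [ 0.4  0.5 -7.9]
turn [-0.3 -0.1  0. ] | shift in final axes [-183.9    2.6   -3.9] | in present axes [-183.9    2.4   -4.3]
```

```bash
python3 -m creep '[[1,-50,0.3,0,0,0,0],[1,-50,0.3,0,0,0,0],[1,-50,0.3,0,0,0,0],[1,-34,0.3,0,0,0,0],[1,0,0,0,0,0,0]]'; python3 -m creep '[[1,0,0,25,0,0,0],[1,0,0,25,0,0,0],[1,0,0,0,0,0,0],[1,0,0,0,0,0,0]]';python3 to.py 444.4 -268.7 12 96.2
python3 - <<'E'
from h import *
crop(grab_frame("scene"),(260,110,400,230),5,"pics/w1.png")
crop(grab_frame("top"),(310,150,430,250),5,"pics/w2.png")
E
```

```text
time_s: 25.62
ee_pos: [444.2, -269.2, 105.7]
ee_rot: [-179.8, -0.1, 96.1]
force: [-1.5, 1.3, -7.7]
gripper_width: 37.6
time_s: 26.12
ee_pos: [445.7, -267.2, 57.8]
ee_rot: [-180.0, -0.0, 96.3]
force: [0.2, -0.3, -7.9]
gripper_width: 37.8
t 26.12 pos [ 445.7 -267.2   57.8] rot [-180.    -0.    96.3] w 37.8 F [ 0.2 -0.3 -7.9]
turn [-0.  -0.   0.1] | shift in final axes [-1.4 -1.4 45.8] | in present axes [-1.4 -1.4 45.8]
```

View pics/w1.png

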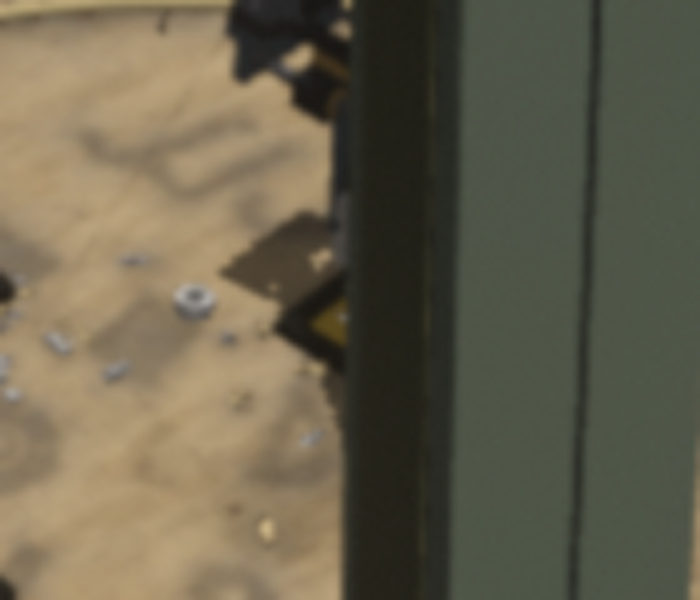

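View pics/w2.png

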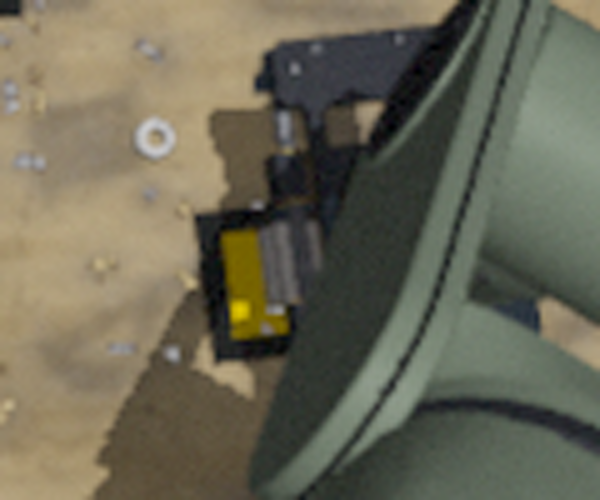

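```bash
python3 - <<'E'
from h import *
f=grab_frame("top")
print(world(f,[(310+258/5,150+226/5),(310+275/5,150+302/5),(363.2,202.8)],90))
E
```

```text
[[ 461.64187277 -234.04967717   90.        ]
 [ 425.80381282 -240.88905407   90.        ]
 [ 443.67915881 -237.24360088   90.        ]]
```

```bash
python3 - <<'E'
from ov import *
crop(grab_frame("top"),(345,185,385,225),14,"pics/w3.png")
it=[(box(-19,19,-25,25,49.8,89.8),(445.7,-267.2,6.3))]
overlay(it,"pics/w4.png",[("top",365,205),("scene",330,160)],10)
E
```

```text
(no output)
```

View pics/w3.png

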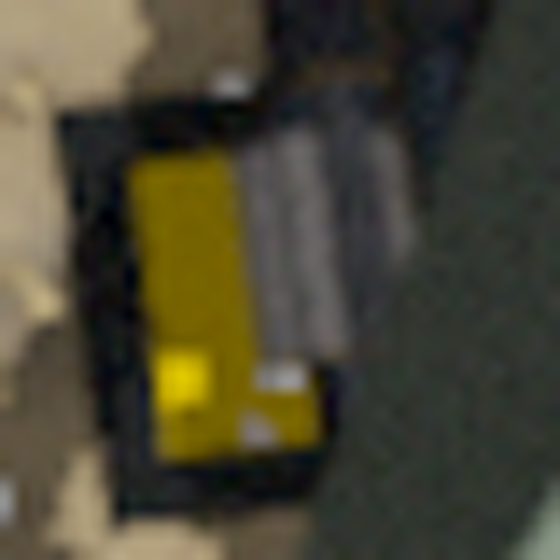

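View pics/w4.png

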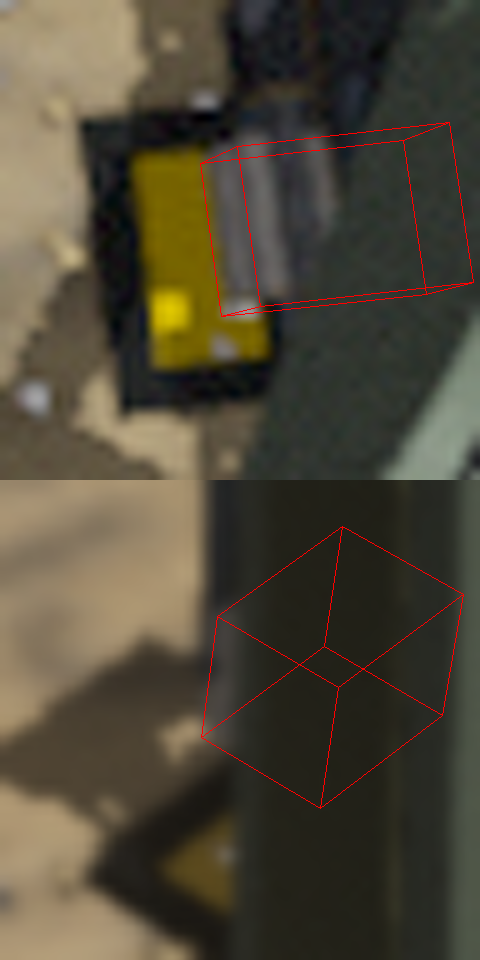

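```bash
python3 -m creep '[[1,-0.3,-1,15,0,0,0],[1,0,0,15,0,0,0],[1,0,0,5,0,0,0],[1,0,0,0,0,0,0],[1,0,0,0,0,0,0]]'; python3 to.py 444.4 -267.7 12 96.2
```

```text
time_s: 27.05
ee_pos: [445.3, -268.4, 22.9]
ee_rot: [180.0, 0.0, 96.2]
force: [0.2, 0.6, -8.3]
gripper_width: 37.6
t 27.05 pos [ 445.3 -268.4   22.9] rot [180.    0.   96.2] w 37.6 F [ 0.2  0.6 -8.3]
turn [0. 0. 0.] | shift in final axes [ 0.8 -0.8 10.9] | in present axes [ 0.8 -0.9 10.9]
```

```bash
python3 -m creep '[[1,0.5,-0.8,5,0,0,0],[1,0,0,3,0,0,0],[1,0,0,1.5,0,0,0],[1,0,0,0,0,0,0],[1,0,0,0,0,0,0]]'; python3 to.py 444.4 -267.7 12 96.2
```

```text
time_s: 27.68
ee_pos: [444.2, -267.8, 13.3]
ee_rot: [180.0, 0.0, 96.2]
force: [0.3, -0.6, -9.1]
gripper_width: 37.5
t 27.68 pos [ 444.2 -267.8   13.3] rot [180.    0.   96.2] w 37.5 F [ 0.3 -0.6 -9.1]
turn [0. 0. 0.] | shift in final axes [0.1 0.2 1.3] | in present axes [0.1 0.2 1.3]
```

```bash
python3 -m creep '[[1,0,0,0.8,0,0,0],[1,0,0,0,0,0,0],[1,0,0,0.6,0,0,0],[1,0,0,0,0,0,0],[1,0,0,0,0,0,0]]'; python3 to.py 444.4 -267.7 12 96.2
```

```text
time_s: 28.3
ee_pos: [444.1, -267.7, 12.1]
ee_rot: [180.0, 0.0, 96.2]
force: [-1.8, 0.9, -2.8]
gripper_width: 37.5
t 28.3 pos [ 444.1 -267.7   12.1] rot [180.    0.   96.2] w 37.5 F [-1.8  0.9 -2.8]
turn [0. 0. 0.] | shift in final axes [0.  0.3 0.1] | in present axes [0.  0.3 0.1]
```

Partial contact already; press slightly more, release, lift and move aside for a look.

```bash
python3 -m creep '[[1,0,0,0.4,0,0,0],[1,0,0,0,0,0,0],[0.3,0,0,0,0,0,0],[0,0,0,0,0,0,0],[0,0,0,0,0,0,0]]'; python3 -m creep '[[0,0,0,-10,0,0,0],[0,0,0,-45,0,0,0],[0,0,0,-45,0,0,0],[0,-40,0,-30,0,0,0],[0,-50,0,0,0,0,0]]'; python3 -m creep '[[0,-50,0,0,0,0,0],[0,-50,0,0,0,0,0],[0,-50,0,0,0,0,0],[0,0,0,0,0,0,0],[0,0,0,0,0,0,0]]'; python3 - <<'E'
from ov import *
V=(444.4,-268.7,6.2);T=(577.5,249.7,22.9);S=(453.1,76.1,4.3);N=(626.4,-93.5,0)
it=[(box(-19,19,-25,25,4,44),V),(box(-16.5,16.5,-26,41,4,66),T),(box(-3,3,-41,-26,4,14),T),(ycyl(19,-3,3,23),S),(ycyl(13,-53,53,23),S),(circ(20.5,4),N),(circ(20.5,23),N)]
overlay(it,"pics/f1.png",[("top",368,205),("top",170,156),("scene",337,173),("scene",137,240)],6)
overlay(it,"pics/f2.png",[("top",235,203),("top",299,137),("scene",229,236),("scene",242,166)],6)
overlay([],"pics/f3.png",[("top",368,205),("top",170,156),("top",235,203),("scene",337,173),("scene",137,240),("scene",229,236)],5)
E
```

```text
time_s: 28.92
ee_pos: [444.5, -268.0, 11.4]
ee_rot: [180.0, 0.0, 96.2]
force: [-0.3, 0.3, 0.2]
gripper_width: 64.5
time_s: 29.55
ee_pos: [455.8, -358.8, 145.7]
ee_rot: [179.7, 0.3, 96.3]
force: [0.3, 0.2, 0.1]
gripper_width: 91.3
time_s: 30.18
ee_pos: [469.9, -505.6, 141.4]
ee_rot: [-180.0, -0.1, 96.2]
force: [0.5, -0.7, -0.1]
gripper_width: 91.1
```

View pics/f1.png

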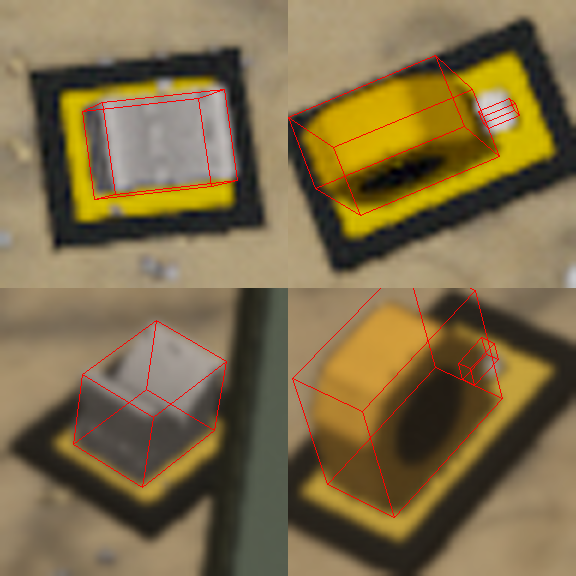

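View pics/f2.png

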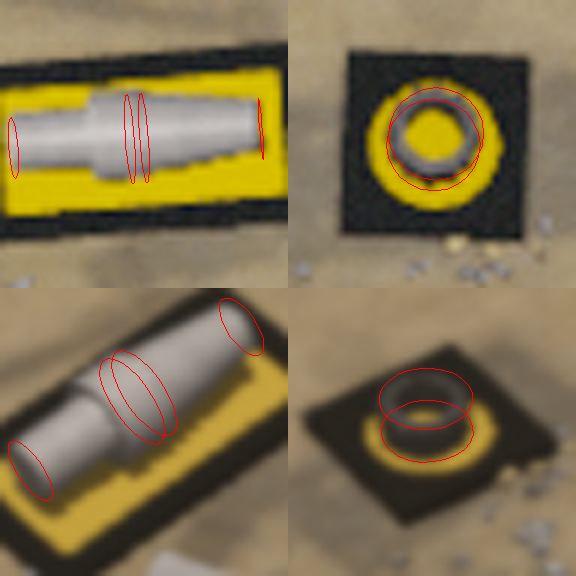

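View pics/f3.png

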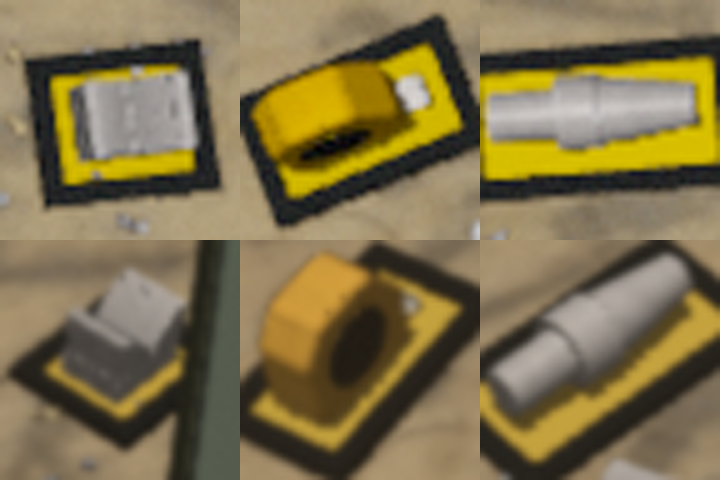

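```bash
python3 - <<'E'
from ov import *
f=grab_frame("top");g=grab_frame("scene")
a=cv2.resize(f["frame"][128:184,138:198][...,::-1],None,fx=9,fy=9,interpolation=cv2.INTER_CUBIC)
cv2.imwrite("pics/z1.png",a)
a=cv2.resize(g["frame"][210:270,105:170][...,::-1],None,fx=9,fy=9,interpolation=cv2.INTER_CUBIC)
cv2.imwrite("pics/z2.png",a)
E
```

```text
(no output)
```

View pics/z1.png

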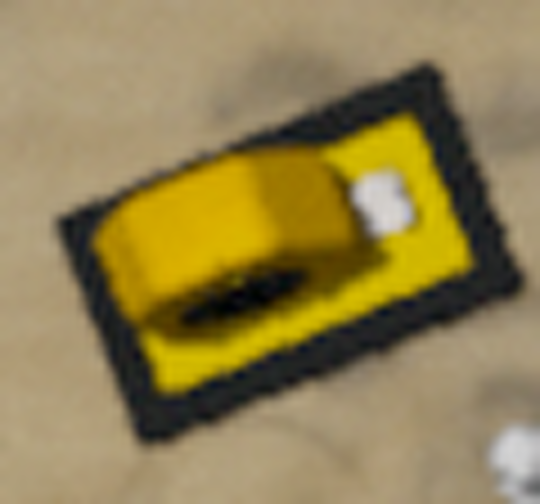

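View pics/z2.png

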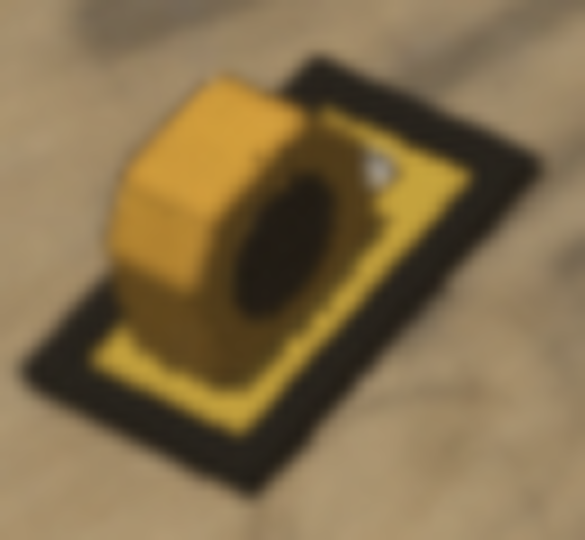

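```bash
python3 - <<'E'
from h import *
f=grab_frame("top");g=grab_frame("scene")
def A(f,l,z,o):
    w=world(f,[(a/9+o[0],b/9+o[1]) for a,b in l],z)[:,:2];d=w[1]-w[0];print((np.degrees(np.arctan2(d[1],d[0]))%180-90).round(1),w.round(0).tolist())
T=(138-.5+.06,128-.5+.06);S=(104.5,209.5)
A(f,[(155,290),(270,262)],66,T);A(f,[(165,175),(250,150)],66,T);A(f,[(350,185),(400,170)],8,T);A(f,[(160,395),(470,270)],4,T)
A(g,[(210,215),(305,125)],66,S);A(g,[(130,170),(225,78)],66,S);A(g,[(235,385),(365,250)],6,S);A(g,[(240,435),(465,180)],4,S)
# edge across
A(g,[(130,170),(210,215)],66,S);A(g,[(225,78),(305,125)],66,S);A(g,[(95,360),(240,435)],4,S)
E
```

```text
13.5 [[554.0, 269.0], [562.0, 237.0]]
16.2 [[587.0, 268.0], [594.0, 244.0]]
16.6 [[597.0, 231.0], [602.0, 216.0]]
22.0 [[535.0, 287.0], [572.0, 195.0]]
18.9 [[549.0, 272.0], [560.0, 240.0]]
20.4 [[575.0, 281.0], [587.0, 248.0]]
20.7 [[548.0, 279.0], [566.0, 231.0]]
23.2 [[535.0, 285.0], [572.0, 198.0]]
-71.2 [[575.0, 281.0], [549.0, 272.0]]
-73.0 [[587.0, 248.0], [560.0, 240.0]]
-68.3 [[579.0, 303.0], [535.0, 285.0]]
```

```bash
python3 -c "
from workcell import *
print(state()['time_s'],abs(state()['qvel']).max()); print(job_done())"
```

```text
30.675 0.20708007398542724
the job is handed in; nothing more can be done
None
```

All four things are in their recesses, and I handed the job in at 30.7 s of the 102 s. I placed the nut, then the shaft, the tape measure and the V-block (the smaller of the two steel ones), each in one grasp. The arm then went clear, gripper open and touching nothing.

- **Position:** with the outlines drawn over both camera views, each thing sits flat and upright (the shaft lying down). Each is within about 2–4 mm of its recess's middle.
- **Angle:** the V-block and shaft look square with their recesses. The tape measure measures about 3–9° off, depending on which edge and camera I use (the limit is 15°). I left it as it was.
- **Disagreements:** before I gripped them, the two cameras put the shaft about 10 mm apart and the V-block about 3 mm apart. I trusted the top view for the shaft, because its shadow spoils the other one.
- **Forces:** those I read were about 9 N at most, no more than the weight of the thing held and light contact.

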